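Loosen the wing knob over the spent label roll

TASK

Two label-roll stands are on the post-office counter, and one has run out: only its bare brown cardboard core is left. Loosen the red wing knob above that bare core by about a sixth of a turn, so that the core can be changed. The knob may have an ordinary or a reverse thread, so feel which way it gives; leave the knob over the yellow full roll as it is, and let go at the end.

Things in the scene. Friction and masses are not known exactly. Their poses are not given: they have to be found in the camera images.
- core: bare brown cardboard core, upright tube 68 mm across, 60 mm high, clamped (does not move) on the spindle of one of two stands. Origin: centre of its underside, on the spindle axis, 15 mm above the counter. The other stand carries a full yellow roll, 116 mm across, as high. Each stand has a round grey foot 130 mm across, fixed to the counter.
- knob_a_grip (a point): grip point of one stand's wing knob, on the vertical spindle axis, 106 mm above the counter, in the red wing bar: 56 mm long (point x), 12 mm thick (y), 34 mm high; top 12 mm above this point, underside 22 mm below, on a black disc 38 mm across. z is up. Pinch it across the 12 mm. The point turns with the knob. Nothing near stands higher.
- knob_a (a joint): turn of that knob in rad: 0 tight, grows as it loosens (whichever way), end stop at 1.4; starts within 0.03 of tight. One knob has an ordinary thread (loosens anticlockwise from above), the other a reverse thread; they look alike. The tight way it stops dead and torque on the tool rises; the loose way it turns against a steady 0.06 N m, stays where left, and does not rise.
- knob_b_grip (a point): grip point of the wing knob of the other stand; sizes and axes as for knob_a_grip
- knob_b (a joint): turn of the other knob in rad; as joint knob_a, but of the opposite thread
There are look-alikes about, which are no part of the job. Leave any green or turquoise look-alike of the part that bears knob_b_grip alone. What is shaped like the part that bears knob_a_grip but orange or purple is not meant.

How it is judged:
By the outcome, as a careful person would: the job done as asked, in the order asked, and still so for the second after the job is handed in, with the robot touching nothing.
It also fails if it takes over 34 s, if anything falls off the work surface, if the arm or the gripper's body presses on something with over 40 N, if the wrist force passes 120 N, or if a joint passes its speed limit or range.

ROBOT

A 6-joint arm with a two-finger parallel gripper is mounted at the origin on the work surface. World frame = base frame: x ahead of the robot, y to its left, z up, the work surface at z = 0. Lengths are in m, angles in rad, forces in N, time in s.
With the tool pointing down it reaches from about 0.35 to 0.775 m from the base axis. Payload 7.3 kg.
Tool frame: the origin (TCP) lies at the centre of the arm's flange, where the gripper is bolted on; the fingertips stand 178 mm ahead of it and the grasp point (between the pads) lies 159 mm ahead of it; z points along the fingers, y is the line along which they close (so a half turn about z gives the same grasp; the last joint's range is limited). The gripper opens to 92 mm and grips with 3 to 60 N. Pads are 19 mm wide; open, the fingers measure 130 mm over their backs; the gripper's body (75 mm by 190 mm) begins 47 mm behind the grasp point.
Start: joints at [-1.265, 0.342, 1.524, -0, 1.275, -0.146], TCP at [0.229, -0.472, 0.405] pointing down, gripper open.
Joint ranges: [-2.53, 2.53], [-0.77, 2.02], [0.04, 2.7], [-1, 4.14], [0.28, 2.66], [-3.11, 3.11]. Speed limits (rad/s): [2.57, 2.57, 3.14, 3.14, 3.14, 3.14].

INTERFACE

Orientations are given as [roll, pitch, yaw] about the fixed x, y, z axes, in that order (R = Rz(yaw) Ry(pitch) Rx(roll)).
In Python, from cell import telemetry, vision, ticket gives the robot as it stands.
- The arm moves only by the shell command python3 -m crank 'ROWS' [FORCE]. ROWS is JSON, a list of rows, each a list of 5 numbers: the gripper command: -1 is shut, 1 is fully open, values between are in proportion, then the shift along the tool's x, y, z in mm, then the turn about the tool's z in rad. In form: [[fingers, dx, dy, dz, roll], ...]. A call has 1 to 12 rows; each row is the pose to reach, as a shift and turn from the pose commanded when the call began, along the tool's axes at that moment; what a row does not reach only later rows make up. A row lasts 1/12 s, in which the tool goes at most 41.7 mm and 7.16 degrees, less where a joint would pass 70% of its speed; a pose out of reach is approached as far as the arm can. A call with a gripper value outside its range is refused whole. The fingers move at their own pace and stop on an object; FORCE is the grip in N (left out, the last holds). Time passes only in rows, so rows that repeat a pose let the fingers close. It gives the time, the measured TCP pose, the force, the opening and the grip force at its end, in the units of the state.
- telemetry.observe(): the state, without advancing time (a new reading comes with each control period).
- vision.read_camera(name): name is "scene" or "top"; returns (picture, depth): 420x560x3 uint8, red, green, blue; 420x560 float32, m along the optical axis (not along the pixel's ray), 0 where there is no reading.
- vision.get_calibration(name): a dict with "camera_matrix" (3x3 intrinsics, pixels), "dist" ([k1, k2, p1, p2, k3] as OpenCV has them; the pictures are not rectified), "rvec" (rotation vector, rad) and "tvec" (3), from world to camera coordinates, as OpenCV has them. Camera axes: x right, y down, z forward; pixel columns grow to the right and rows downward; lengths in m; the calibration is good to about 2 mm. A picture is of the moment at which its call begins. get_calibration takes no time and is no camera call.
- ticket.hand_in(): hands the job in; it is judged then, once.
The state is a dict: "time": time; "qpos": joint angles; "qvel": joint speeds; "joint_efforts": joint torques, N m; "tool_pos": TCP position; "tool_rot": TCP orientation; "contact_force": force on the tool from outside, world axes, zero at the start; "torque": the same for the moment, N m; "opening": finger opening in m; "grip_force": force on a finger pad.
Only numpy, scipy, OpenCV 4.12 (cv2) and the standard library are available. Lean on these libraries where they do the work, as an engineer would, in place of code of your own. Each camera call takes 0.05 s, during which the arm holds its last target. There are 200 camera calls.

## Working session

There is one attempt and no reset: what is moved stays moved. The work goes in short steps, Python scripts to look and compute and a shell command to move; the robot and the scene stay as the last step left them, time stands still between calls to the robot, and variables do not carry over. Pictures are saved under pics/ and viewed, at most 10 in all, crops included, and the job is handed in when it is done.

```bash
mkdir -p pics; python3 - <<'E'
from cell import telemetry, vision
import cv2,numpy as np
for n in("top","scene"):
    p,d=vision.read_camera(n); cv2.imwrite(f"pics/{n}0.png",p[:,:,::-1]); np.save(f"{n}_d.npy",d); np.save(f"{n}_p.npy",p)
    print(vision.get_calibration(n))
print(telemetry.observe())
E
```

```text
{'camera_matrix': array([[507.20556725,   0.        , 274.19928419],
       [  0.        , 507.20556725, 214.97189649],
       [  0.        ,   0.        ,   1.        ]]), 'dist': array([-0.04876639,  0.        ,  0.        ,  0.        ,  0.        ]), 'rvec': array([ 2.17401027, -2.16184903,  0.11394432]), 'tvec': array([0.0142033 , 0.52352686, 1.0604619 ])}
{'camera_matrix': array([[515.59054542,   0.        , 279.6647657 ],
       [  0.        , 515.59054542, 205.80740272],
       [  0.        ,   0.        ,   1.        ]]), 'dist': array([-0.05348426,  0.        ,  0.        ,  0.        ,  0.        ]), 'rvec': array([ 2.47579558,  0.8752482 , -0.23957473]), 'tvec': array([-0.40341456, -0.22873543,  1.38161869])}
{'time': 0.1, 'qpos': array([-1.26497037e+00,  3.42618257e-01,  1.52493010e+00, -2.85175680e-05,
        1.27539750e+00, -1.45992559e-01]), 'qvel': array([-0.00107692,  0.00069781, -0.00255125,  0.00124815, -0.00152681,
       -0.00059625]), 'joint_efforts': array([ 1.42782916e-03, -4.32006097e+01, -2.44694316e+01,  7.19179655e-02,
        5.26248990e-02, -6.75071715e-05]), 'tool_pos': array([ 0.22919699, -0.47218455,  0.40412935]), 'tool_rot': array([-3.14024988e+00, -1.69874999e-04,  4.51826721e-01]), 'contact_force': array([ 0.76752588,  0.67334811, -0.03885328]), 'torque': array([-0.02624162, -0.01054228, -0.00842795]), 'grip_force': 0.0, 'opening': 0.09206833636645471}
```

View pics/top0.png

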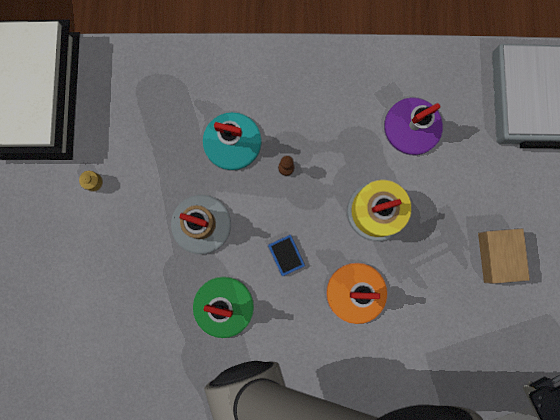

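View pics/scene0.png

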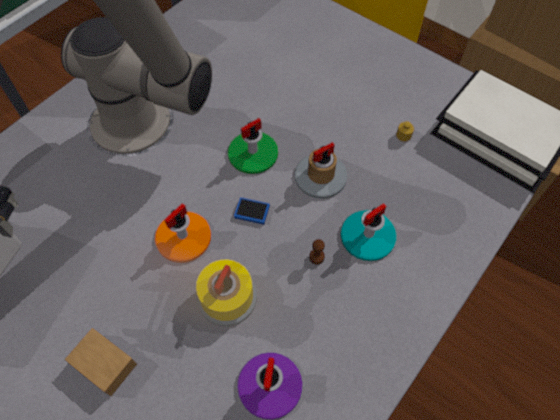

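The top picture shows the bare core with its red bar at about (194,221), the yellow roll at (385,207), and coloured-foot look-alikes around them. In the scene view the core is at (323,160). Next I measure the core's red bar in both cameras.

```bash
cat > h.py <<'E'
import numpy as np,cv2
from cell import vision,telemetry
def bar(n,p,d,win,z=0.118,zr=None):
    c=vision.get_calibration(n);K,D=c["camera_matrix"],c["dist"];R=cv2.Rodrigues(c["rvec"])[0];t=c["tvec"]
    x0,x1,y0,y1=win
    hsv=cv2.cvtColor(p,cv2.COLOR_RGB2HSV).astype(int)
    m=((hsv[...,0]<6)|(hsv[...,0]>172))&(hsv[...,1]>170)&(hsv[...,2]>70)
    v,u=np.nonzero(m[y0:y1,x0:x1]);u=u+x0;v=v+y0
    r=cv2.undistortPoints(np.c_[u,v].astype(float)[:,None],K,D)[:,0]
    Z=d[v,u];P=(np.c_[r,np.ones(len(r))]*Z[:,None]-t)@R
    ok=(Z>0)&(abs(P[:,2]-z)<0.005)
    P=P[ok]; q=np.c_[u,v][ok].astype(np.float32)
    rect=cv2.minAreaRect((P[:,:2]*1000).astype(np.float32))
    w=np.linalg.eigh(np.cov(P[:,:2].T))[1][:,1]
    print(n,len(u),len(P),"mean",P.mean(0).round(4),"rect c,size,ang",np.round(rect[0],1),np.round(rect[1],1),"axis yaw",np.arctan2(w[1],w[0])%np.pi)
E
python3 - <<'E'
from h import *
for n,w in(("top",(172,218,205,240)),("scene",(305,340,138,175))):
    bar(n,np.load(n+"_p.npy"),np.load(n+"_d.npy"),w)
bar("top",np.load("top_p.npy"),np.load("top_d.npy"),(365,410,190,222))
p=np.load("top_p.npy")[190:250,165:225]; q=np.load("scene_p.npy")[130:190,290:350]
cv2.imwrite("pics/crop.png",cv2.resize(np.hstack([p,q])[:,:,::-1],(800,400),interpolation=cv2.INTER_CUBIC))
E
```

```text
top 166 151 mean [0.5048 0.1767 0.1178] rect c,size,ang [505.  177.3] [54.3 11.9] axis yaw 1.2682988665047736
scene 163 84 mean [0.5072 0.1753 0.1171] rect c,size,ang [506.9 175.7] [51.7 11.5] axis yaw 1.250919419413816
top 175 147 mean [ 0.5357 -0.2055  0.1173] rect c,size,ang [ 535.8 -206. ] [12.3 53. ] axis yaw 1.840182824852503
```

View pics/crop.png

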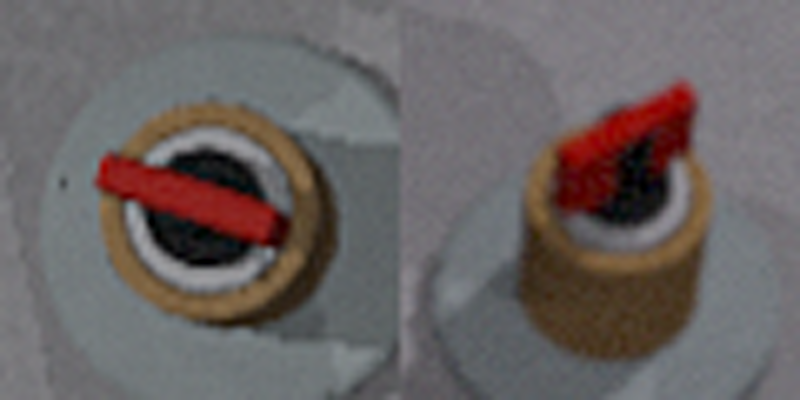

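Both cameras agree: the bar centre is at about (0.506, 0.1765), its top at 0.118, its yaw 1.26 and its size 54x12 mm. All of this fits the given sizes. I need about dx 532, dy -463 and roll -0.81, which I'll do in two halves.

```bash
python3 -m crank '[[1,30,-26,0,-0.1],[1,60,-52,0,-0.2],[1,90,-78,0,-0.3],[1,120,-104,0,-0.4],[1,150,-130,0,-0.5],[1,180,-156,0,-0.6],[1,210,-182,0,-0.7],[1,240,-208,0,-0.8],[1,270,-234,0,-0.81],[1,290,-252,0,-0.81],[1,290,-252,0,-0.81],[1,290,-252,0,-0.81]]' 40; cat >> h.py <<'E'
def go(x,y,z,yaw):
    s=telemetry.observe();p=s["tool_pos"];R=cv2.Rodrigues(np.zeros(3))[0]
    from scipy.spatial.transform import Rotation as T
    R=T.from_euler("xyz",s["tool_rot"]).as_matrix()
    print("t",s["time"],"need",((np.array([x,y,z])-p)*1000@R).round(1),"roll",-(yaw-s["tool_rot"][2]),"rot",s["tool_rot"].round(4),"q",s["qpos"].round(2))
E
python3 -c "
from h import *
go(.506,.1765,.40,1.26)"
```

```text
time: 1.1
tool_pos: [0.3803, -0.1178, 0.4046]
tool_rot: [-3.141, 0.0, 1.265]
contact_force: [-0.0, 0.4, -0.1]
opening: 0.0918
grip_force: 0.0
t 1.1 need [318.5  31.4   4.5] roll 0.005469702999263637 rot [-3.1412e+00  2.0000e-04  1.2655e+00] q [-0.49  0.11  1.84 -0.    1.2  -0.19]
```

```bash
python3 -m crank '[[1,35,4,0,0],[1,70,7,0,0],[1,105,10,0,0],[1,140,14,10,0],[1,175,17,20,0],[1,210,21,30,0],[1,245,24,40,0],[1,280,28,50,0],[1,305,30,60,0],[1,318,31,70,0],[1,318,31,70,0],[1,318,31,70,0]]'
python3 - <<'E'
from h import *
go(.506,.1765,.268,1.26)
n="scene";p,d=vision.read_camera(n)
cv2.imwrite("pics/s2.png",cv2.resize(p[60:220,220:420,::-1],(800,640))[:600])
E
```

```text
time: 2.1
tool_pos: [0.5066, 0.1736, 0.3337]
tool_rot: [-3.14, 0.002, 1.262]
contact_force: [-0.9, -0.8, 1.1]
opening: 0.0922
grip_force: 0.0
t 2.1 need [ 2.7 -1.4 65.7] roll 0.001672824391824923 rot [-3.1398e+00  1.7000e-03  1.2617e+00] q [ 0.19  0.43  1.6  -0.    1.12  0.5 ]
```

View pics/s2.png

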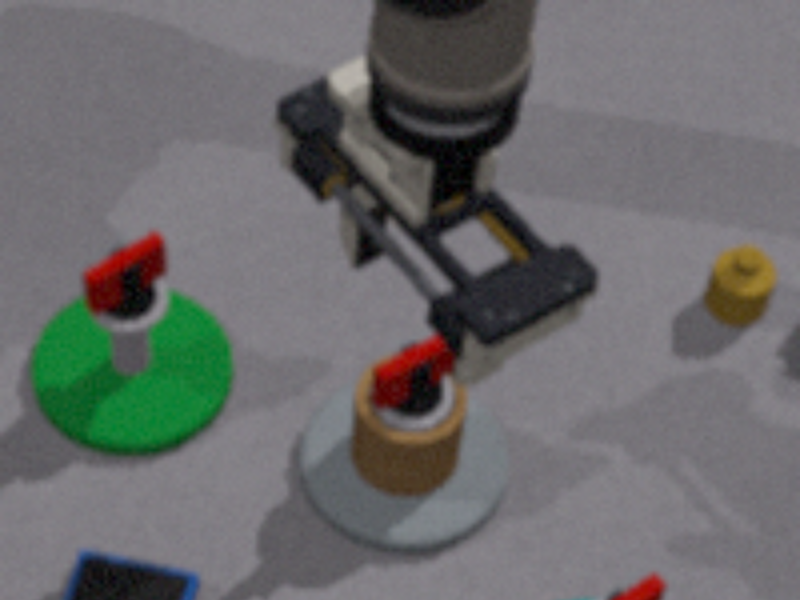

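The gripper is above the core, at about (410,380) in the crop, and its closing line runs across the bar. I'll descend and then close gently.

```bash
python3 -m crank '[[1,1,-0.5,20,0],[1,2,-1,40,0],[1,2.5,-1,55,0],[1,2.5,-1,65.5,0],[1,2.5,-1,65.5,0],[1,2.5,-1,65.5,0]]' 
python3 -c "
from h import *
go(.506,.1765,.268,1.26)"
python3 -m crank '[[0,0,0,0,0],[-0.4,0,0,0,0],[-1,0,0,0,0],[-1,0,0,0,0],[-1,0,0,0,0],[-1,0,0,0,0],[-1,0,0,0,0],[-1,0,0,0,0],[-1,0,0,0,0],[-1,0,0,0,0]]' 25
python3 -c "
from h import *
go(.506,.1765,.268,1.26);print(telemetry.observe())"
```

```text
time: 2.65
tool_pos: [0.5064, 0.1763, 0.2697]
tool_rot: [3.141, 0.0, 1.26]
contact_force: [0.2, 0.1, 0.5]
opening: 0.0919
grip_force: 0.0
t 2.65 need [ 0.1 -0.5  1.7] roll 0.00048202148382303633 rot [3.1414e+00 1.0000e-04 1.2605e+00] q [ 0.19  0.51  1.67 -0.    0.96  0.5 ]
time: 3.48
tool_pos: [0.5062, 0.1772, 0.2691]
tool_rot: [-3.142, 0.0, 1.262]
contact_force: [-0.4, -0.5, -0.0]
opening: 0.0296
grip_force: 0.0
t 3.4833 need [-0.7  0.1  1.1] roll 0.0018526245946126618 rot [-3.1415e+00  1.0000e-04  1.2619e+00] q [ 0.19  0.51  1.67 -0.    0.96  0.5 ]
{'time': 3.4833, 'qpos': array([ 1.93850787e-01,  5.08688506e-01,  1.67287460e+00, -1.20988680e-04,
        9.60142148e-01,  5.02863873e-01]), 'qvel': array([ 0.00257647, -0.00042273,  0.00084711,  0.00052923,  0.00189546,
        0.0010472 ]), 'joint_efforts': array([ 6.04806046e-03, -4.70410073e+01, -1.99279976e+01,  7.26722251e-02,
       -5.71522076e-03, -4.02038403e-07]), 'tool_pos': array([0.5061665 , 0.17721276, 0.26913379]), 'tool_rot': array([-3.14154176e+00,  1.41113348e-04,  1.26185262e+00]), 'contact_force': array([-0.44641541, -0.4644704 , -0.04718665]), 'torque': array([ 0.01538944, -0.0421684 , -0.02415825]), 'grip_force': 0.0, 'opening': 0.029585707073479378}
```

```bash

python3 -m crank '[[-1,0,0,0,0],[-1,0,0,0,0],[-1,0,0,0,0],[-1,0,0,0,0],[-1,0,0,0,0],[-1,0,0,0,0],[-1,0,0,0,0],[-1,0,0,0,0]]' 25
python3 -c "
from h import *
go(.506,.1765,.268,1.26);s=telemetry.observe();print(s['torque'],s['contact_force'],s['opening'],s['grip_force'])"
```

```text
time: 4.15
tool_pos: [0.5059, 0.1773, 0.2692]
tool_rot: [-3.141, 0.0, 1.262]
contact_force: [-2.4, 1.0, 3.3]
opening: 0.0117
grip_force: 25.0
t 4.15 need [-0.7  0.3  1.2] roll 0.0017925564674683425 rot [-3.1409e+00  2.0000e-04  1.2618e+00] q [0.19 0.51 1.67 0.   0.96 0.5 ]
[ 0.20086595  0.45875254 -0.09866364] [-2.41477399  0.97668797  3.26203978] 0.011733675954447223 24.997567534446716
```

The bar is held: the opening is 11.7 mm at 25 N. I'll feel gently anticlockwise first (roll -).

```bash

python3 -m crank '[[-1,0,0,0,-0.02],[-1,0,0,0,-0.04],[-1,0,0,0,-0.06],[-1,0,0,0,-0.06]]'
python3 -c "
from h import *
go(.506,.1765,.268,1.26);s=telemetry.observe();print(s['torque'],s['contact_force'],s['opening'],s['grip_force'])"
```

```text
time: 4.48
tool_pos: [0.506, 0.1772, 0.2691]
tool_rot: [-3.141, -0.0, 1.323]
contact_force: [-4.5, 1.2, 2.3]
opening: 0.0126
grip_force: 25.7
t 4.4833 need [-0.7  0.2  1.1] roll 0.06270481333332167 rot [-3.1409e+00 -1.0000e-04  1.3227e+00] q [0.19 0.51 1.67 0.   0.96 0.44]
[ 0.35161658  0.59643153 -0.58438843] [-4.51657547  1.22374915  2.32569893] 0.012579884730470154 25.72806626558304
```

Anticlockwise, the torque climbed to 0.58 N m and the bar wedged the pads apart, so that is the tight way. Now I'll go back and clockwise.

```bash

python3 -m crank '[[-1,0,0,0,0.03],[-1,0,0,0,0.06],[-1,0,0,0,0.09],[-1,0,0,0,0.12],[-1,0,0,0,0.15],[-1,0,0,0,0.18]]'
python3 -c "
from h import *
go(.506,.1765,.268,1.26);s=telemetry.observe();print(s['torque'],s['contact_force'],s['opening'],s['grip_force'])"
```

```text
time: 4.98
tool_pos: [0.5059, 0.1774, 0.2691]
tool_rot: [-3.141, 0.0, 1.141]
contact_force: [-4.8, 2.8, 2.3]
opening: 0.0116
grip_force: 25.0
t 4.9833 need [-0.7  0.4  1.1] roll -0.11853568821761495 rot [-3.1411e+00  5.0000e-04  1.1415e+00] q [ 0.19  0.51  1.67 -0.    0.96  0.62]
[0.37334273 0.71449968 0.02914994] [-4.77959843  2.81858456  2.30902363] 0.011586069667430919 24.984503388404846
```

It gives clockwise with steady low torque, so this is a reverse thread. I'll turn on to 60° in total (yaw 0.215, roll +0.925).

```bash

python3 -m crank '[[-1,0,0,0,0.08],[-1,0,0,0,0.16],[-1,0,0,0,0.24],[-1,0,0,0,0.32],[-1,0,0,0,0.40],[-1,0,0,0,0.48],[-1,0,0,0,0.56],[-1,0,0,0,0.64],[-1,0,0,0,0.72],[-1,0,0,0,0.80],[-1,0,0,0,0.87],[-1,0,0,0,0.925]]'
python3 -m crank '[[-1,0,0,0,0],[-1,0,0,0,0],[-1,0,0,0,0]]'
python3 -c "
from h import *
go(.506,.1765,.268,.213);s=telemetry.observe();print(s['torque'],s['contact_force'],s['opening'],s['grip_force'])"
```

```text
time: 5.98
tool_pos: [0.5057, 0.1776, 0.2692]
tool_rot: [-3.141, 0.001, 0.214]
contact_force: [-5.2, 4.4, 4.7]
opening: 0.0118
grip_force: 25.0
time: 6.23
tool_pos: [0.5057, 0.1776, 0.2692]
tool_rot: [-3.141, 0.001, 0.218]
contact_force: [-5.2, 3.3, 3.6]
opening: 0.0119
grip_force: 25.0
t 6.2333 need [0.  1.1 1.2] roll 0.004591439277349479 rot [-3.141e+00  1.000e-03  2.176e-01] q [0.19 0.51 1.67 0.   0.96 1.55]
[ 0.59488811  0.90154587 -0.07680584] [-5.22440644  3.25153712  3.58148086] 0.01193375419527303 24.966527223587036
```

Release, lift, back clear, then check.

```bash

python3 -m crank '[[-0.6,0,0,0,0],[-0.3,0,0,0,0],[0,0,0,0,0],[0.4,0,0,0,0],[0.4,0,0,0,0],[0.4,0,0,0,0],[0.4,0,0,0,0],[0.4,0,0,0,0],[0.4,0,0,0,0],[0.4,0,0,0,0]]'
python3 -m crank '[[0.4,0,0,-15,0],[0.4,0,0,-35,0],[0.4,0,0,-65,0],[0.4,0,0,-100,0],[0.4,0,0,-130,0],[0.4,-40,0,-130,0],[0.4,-80,0,-130,0],[0.4,-80,40,-130,0],[0.4,-80,80,-130,0],[0.4,-80,120,-130,0],[0.4,-80,160,-130,0],[0.4,-80,160,-130,0]]'
python3 - <<'E'
from h import *
n="top";p,d=vision.read_camera(n); bar(n,p,d,(172,218,195,245)); bar(n,p,d,(365,410,190,222))
cv2.imwrite("pics/t3.png",p[:,:,::-1])
n="scene";p,d=vision.read_camera(n); bar(n,p,d,(305,345,138,175))
E
```

```text
time: 7.07
tool_pos: [0.5062, 0.1772, 0.2692]
tool_rot: [3.141, -0.0, 0.217]
contact_force: [-0.4, 0.4, 0.6]
opening: 0.0642
grip_force: 0.0
time: 8.07
tool_pos: [0.4635, -0.0016, 0.3994]
tool_rot: [3.138, -0.001, 0.211]
contact_force: [0.3, -0.0, 0.1]
opening: 0.0643
grip_force: 0.0
top 166 154 mean [0.5048 0.1774 0.1175] rect c,size,ang [505.1 177.9] [53.9 12.5] axis yaw 0.22277761667768692
top 175 147 mean [ 0.5358 -0.2059  0.1176] rect c,size,ang [ 536.  -206.4] [11.6 51.6] axis yaw 1.8351033945152966
scene 185 90 mean [0.5072 0.1753 0.1174] rect c,size,ang [507.4 176.6] [52.2 12.5] axis yaw 0.2186422785002451
```

View pics/t3.png

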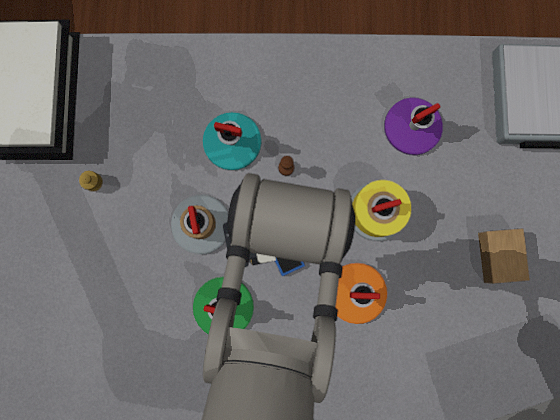

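The core's knob at (194,220) has turned about 1.04 rad clockwise. The yellow roll's knob at (386,207) is unchanged, and the gripper is clear.

```bash
python3 -c "
from cell import ticket
print(ticket.hand_in())"
```

```text
the job is handed in; nothing more can be done
None
```

The knob above the bare core is loosened by about 1.04 rad (a sixth of a turn) clockwise, since it has a reverse thread; the gripper has let go and is clear, the yellow roll's knob is as it was, and the job was handed in after about 8 s of the 34 s allowed.

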